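# Clear the hanging bins into the lot tray

## Robot

A 6-joint arm with a two-finger parallel gripper is mounted at the origin on the work surface. World frame = base frame: x ahead of the robot, y to its left, z up, the work surface at z = 0. Lengths are in m, angles in rad, forces in N, time in s.
With the tool pointing down it reaches from about 0.4 to 0.825 m from the base axis. Payload 7 kg.
Tool frame: the origin (TCP) lies on the centre line of the jaws, within the pads' length; the fingertips stand 22 mm ahead of it and the grasp point (between the pads) lies 3 mm ahead of it (robot.finger_overhang is the distance from the TCP to the fingertips, in m); y points along the fingers, x is the direction in which the jaws open and shut, and the axes are right-handed (so a half turn about y gives the same grasp; the last joint's range is limited). The gripper opens to 88 mm and grips with 3 to 60 N. Pads are 19 mm wide; open, the fingers measure 130 mm over their backs; the gripper's body (78 mm by 193 mm) begins 47 mm behind the grasp point.
Start: joints at [1.465, 0.359, 0.012, 0, -1.224, -0.288], TCP at [0.259, 0.623, 0.249] pointing down, gripper open.
Joint ranges: [-3.07, 3.07], [-1.43, 2.12], [-1.02, 1.25], [-3.03, 1.67], [-3.05, -0], [-3.03, 3.03]. Speed limits (rad/s): [2.39, 2.39, 3.01, 3.14, 3.14, 3.14].

## Interface

Orientations are given as [roll, pitch, yaw] about the fixed x, y, z axes, in that order (R = Rz(yaw) Ry(pitch) Rx(roll)).
In Python, from cell import robot, solver, optics, order gives the robot as it stands. Calls block until the motion is done:
- robot.move_ptp(position, orientation): joint-space move of the TCP to a pose.
- robot.servo_line(position, max_speed=0.15, attitude=None, guard=None): straight line of the TCP; attitude=None keeps the orientation; max_speed is the mean speed in m/s. With guard (N) it stops when the force on the tool has changed by that much, and returns True; else False.
- robot.set_joints(angles): joint-space move.
- robot.ungrasp() and robot.grasp(): open the fingers fully, or close them until they stop; the grip force is fixed at half the most.
- robot.pause(seconds).
- solver.solve_ik(position, orientation): joint angles nearest the present ones, or None.
- robot.observe(): the state.
- optics.grab_frame(name): name is "scene" or "top"; returns a dict with "color" (400x640x3 uint8, blue, green, red), "range_z" (400x640 float32, m along the optical axis (not along the pixel's ray), 0 where there is no reading), "vertical_fov" (degrees; the focal length in pixels is half the picture's height over the tangent of half this angle, whatever the lens; pixels are square), "cx", "cy" (the principal point, pixels), "distortion" ([k1, k2, p1, p2, k3] as OpenCV has them; the pictures are not rectified), "R" (3x3) and "t" (3): a world point X has camera coordinates R X + t. Camera axes: x right, y down, z forward; pixel columns grow to the right and rows downward; lengths in m; the calibration is good to about 2 mm. A picture is of the moment at which its call begins.
A pose or a line that the arm cannot do raises robot.IKError and nothing moves.
- order.finish_job(): hands the job in, once; it reports no verdict.
The state is a dict: "time": time; "joints": joint angles; "joint_vel": joint speeds; "joint_efforts": joint torques, N m; "tool_pos": TCP position; "tool_rot": TCP orientation; "wrist_force": force on the tool from outside, world axes, zero at the start; "torque": the same for the moment, N m; "width": finger opening in m.
Only numpy, scipy, OpenCV 4.12 (cv2) and the standard library are available. Lean on these libraries where they do the work, as an engineer would, in place of code of your own. Each camera call takes 0.05 s, during which the arm holds its last target.

## Task

Collect every transformer left in the two hanging bins into free pockets of the flat light grey lot tray, one to a pocket and sitting fully down in it. Take both emptied bins off the rail (slide each along its keyholes until the stud heads are at the wide ends, then draw it off) and stack them squarely, upright, on the empty bin that stands on the bench. Leave the marker, tweezers, loupe and bottle where they are.

Things in the scene. Friction and masses are not known exactly. Their poses are not given: they have to be found in the camera images.
- rail: a steel rail 336 mm long (its y), 82 mm high, screwed to the bench; its front faces its own -x, its plate's front face is at x = -4 mm; origin on the bench. Four level headed studs stand out of that face 68.5 mm above the bench, at y = -127.5, -37.5, 37.5 and 127.5 mm: neck 7 mm thick and 5.8 mm long, then a round head 16 mm across and 4 mm thick. Each pair of studs carries one bin.
- bin_a_key (a point): centre of the wide end of a keyhole of bin_a (the one at the bin's y = +45 mm; its twin is at -45 mm), in the rear (+x) wall. Each keyhole is upright: wide end 22 mm across, centred 18 mm above the bin's underside; from it a slot 10 mm wide runs straight up to 42 mm. Axes as the bin's.
- bin_b_key (a point): the same for bin_b. A hung bin rests with the tops of its slots on the stud necks, stud heads inside the bin. It must go straight up 20.5 mm (give or take 2 mm) to bring the heads to the wide ends, then 15 mm or more along the rail's -x to come clear of the heads.
- bin_a: a dark grey open-topped bin, outside 112 mm (its x) x 150 mm (its y) x 50 mm high, about 160 g, walls 4 mm, floor 3 mm; origin: centre of the underside, z up. A rib 10 mm thick, as high as the rim, runs along y through the middle (x = 0) between a front (-x) and a rear (+x) compartment, each 47 x 142 mm inside. It starts hung at the rail's y = +82.5 mm, underside 30 mm above the bench, axes as the rail's.
- bin_b: a dark grey open-topped bin, outside 112 mm (its x) x 150 mm (its y) x 50 mm high, about 160 g, walls 4 mm, floor 3 mm; origin: centre of the underside, z up. A rib 10 mm thick, as high as the rim, runs along y through the middle (x = 0) between a front (-x) and a rear (+x) compartment, each 47 x 142 mm inside. It starts hung at the rail's y = -82.5 mm, underside 30 mm above the bench, axes as the rail's.
- bin_c: a dark grey open-topped bin, outside 112 mm (its x) x 150 mm (its y) x 50 mm high, about 160 g, walls 4 mm, floor 3 mm; origin: centre of the underside, z up. A rib 10 mm thick, as high as the rim, runs along y through the middle (x = 0) between a front (-x) and a rear (+x) compartment, each 47 x 142 mm inside. Empty, it stands on the bench. A bin stacked on it stands on its rim, 50 mm higher; front may face either way.
- bin_a_rib (a point): middle of the top edge of the 10 mm rib of bin_a, 50 mm above the bin's underside: the grip to carry the bin by, taken from above with a finger in each compartment. Axes as the bin's.
- bin_b_rib (a point): middle of the top edge of the 10 mm rib of bin_b, 50 mm above the bin's underside: the grip to carry the bin by, taken from above with a finger in each compartment. Axes as the bin's.
- lot_tray: a loose flat light grey tray on the bench, 140 mm (its x) x 168 mm (its y), 11 mm high, floor 3 mm, with 3 x 3 square pockets 31 mm wide and 8 mm deep, centred at x = -44, 0, +44 mm and y = -58, 0, +58 mm; origin: centre of its underside. Three transformers are in it at the start. A seated one has its middle 16 mm above the tray's underside.
- part1: a small ferrite transformer with yellow tape round its winding, a block 22 x 22 mm and 26 mm tall, about 35 g; origin at its middle, z up its height. If present, it starts on the floor of bin_a, in the front compartment, its sides roughly along the bin's.
- part2: a small ferrite transformer with yellow tape round its winding, a block 22 x 22 mm and 26 mm tall, about 35 g; origin at its middle, z up its height. If present, it starts on the floor of bin_a, in the front compartment, its sides roughly along the bin's.
- part3: a small ferrite transformer with yellow tape round its winding, a block 22 x 22 mm and 26 mm tall, about 35 g; origin at its middle, z up its height. If present, it starts on the floor of bin_a, in the rear compartment, its sides roughly along the bin's.
- part4: a small ferrite transformer with yellow tape round its winding, a block 22 x 22 mm and 26 mm tall, about 35 g; origin at its middle, z up its height. If present, it starts on the floor of bin_b, in the front compartment, its sides roughly along the bin's.
- part5: a small ferrite transformer with yellow tape round its winding, a block 22 x 22 mm and 26 mm tall, about 35 g; origin at its middle, z up its height. If present, it starts on the floor of bin_b, in the front compartment, its sides roughly along the bin's.
- part6: a small ferrite transformer with yellow tape round its winding, a block 22 x 22 mm and 26 mm tall, about 35 g; origin at its middle, z up its height. If present, it starts on the floor of bin_b, in the rear compartment, its sides roughly along the bin's.
- part7: a small ferrite transformer with yellow tape round its winding, a block 22 x 22 mm and 26 mm tall, about 35 g; origin at its middle, z up its height. It starts in one of the lot tray's pockets.
- part8: a small ferrite transformer with yellow tape round its winding, a block 22 x 22 mm and 26 mm tall, about 35 g; origin at its middle, z up its height. It starts in one of the lot tray's pockets.
- part9: a small ferrite transformer with yellow tape round its winding, a block 22 x 22 mm and 26 mm tall, about 35 g; origin at its middle, z up its height. It starts in one of the lot tray's pockets.
- marker: a black felt marker, 126 mm long, 17 mm thick, lying on the bench; not part of the job. Origin: centre of its underside.
- tweezers: steel tweezers, 125 mm long, lying on the bench; not part of the job. Origin: centre of its underside.
- loupe: a black eye loupe, 40 mm tall, 37 mm across, standing on the bench; not part of the job. Origin: centre of its underside.
- solvent: a small clear plastic bottle, 120 mm tall, 48 mm across, standing on the bench; not part of the job. Origin: centre of its underside.
Things that resemble listed ones, but are neither listed nor needed, are in the scene too. What is shaped like the lot_tray but black is not meant.

How it is judged:
At the end, for the whole second after the job is handed in: Every transformer present lies seated in a pocket of the lot tray (its middle less than 19.5 mm above the tray's underside), bin_a and bin_b are stacked in either order on bin_c, each within 12 mm and 0.15 rad of the one below, stack and lot tray stand level on the bench, and all is at rest (x of part1 in the frame of lot_tray between -0.062 and 0.062 m and y of part1 in the frame of lot_tray between -0.076 and 0.076 m and z of part1 in the frame of lot_tray between 0.008 and 0.0195 m and linear speed of each of part1, part2, part3, part4, part5, part6, part7, part8, part9, bin_a, bin_b, bin_c, lot_tray below 0.03 m/s and x of part2 in the frame of lot_tray between -0.062 and 0.062 m and y of part2 in the frame of lot_tray between -0.076 and 0.076 m and z of part2 in the frame of lot_tray between 0.008 and 0.0195 m and x of part3 in the frame of lot_tray between -0.062 and 0.062 m and y of part3 in the frame of lot_tray between -0.076 and 0.076 m and z of part3 in the frame of lot_tray between 0.008 and 0.0195 m and x of part4 in the frame of lot_tray between -0.062 and 0.062 m and y of part4 in the frame of lot_tray between -0.076 and 0.076 m and z of part4 in the frame of lot_tray between 0.008 and 0.0195 m and x of part5 in the frame of lot_tray between -0.062 and 0.062 m and y of part5 in the frame of lot_tray between -0.076 and 0.076 m and z of part5 in the frame of lot_tray between 0.008 and 0.0195 m and x of part6 in the frame of lot_tray between -0.062 and 0.062 m and y of part6 in the frame of lot_tray between -0.076 and 0.076 m and z of part6 in the frame of lot_tray between 0.008 and 0.0195 m and x of part7 in the frame of lot_tray between -0.062 and 0.062 m and y of part7 in the frame of lot_tray between -0.076 and 0.076 m and z of part7 in the frame of lot_tray between 0.008 and 0.0195 m and x of part8 in the frame of lot_tray between -0.062 and 0.062 m and y of part8 in the frame of lot_tray between -0.076 and 0.076 m and z of part8 in the frame of lot_tray between 0.008 and 0.0195 m and x of part9 in the frame of lot_tray between -0.062 and 0.062 m and y of part9 in the frame of lot_tray between -0.076 and 0.076 m and z of part9 in the frame of lot_tray between 0.008 and 0.0195 m and (((x of bin_a in the frame of bin_c between -0.012 and 0.012 m and y of bin_a in the frame of bin_c between -0.012 and 0.012 m and z of bin_a in the frame of bin_c between 0.046 and 0.054 m and angle between the x axis of bin_a and the x axis of bin_c, either way round below 0.15 rad) and (x of bin_b in the frame of bin_a between -0.012 and 0.012 m and y of bin_b in the frame of bin_a between -0.012 and 0.012 m and z of bin_b in the frame of bin_a between 0.046 and 0.054 m and angle between the x axis of bin_b and the x axis of bin_a, either way round below 0.15 rad)) or ((x of bin_b in the frame of bin_c between -0.012 and 0.012 m and y of bin_b in the frame of bin_c between -0.012 and 0.012 m and z of bin_b in the frame of bin_c between 0.046 and 0.054 m and angle between the x axis of bin_b and the x axis of bin_c, either way round below 0.15 rad) and (x of bin_a in the frame of bin_b between -0.012 and 0.012 m and y of bin_a in the frame of bin_b between -0.012 and 0.012 m and z of bin_a in the frame of bin_b between 0.046 and 0.054 m and angle between the x axis of bin_a and the x axis of bin_b, either way round below 0.15 rad))) and angle between each of bin_a, bin_b, bin_c, lot_tray's own z axis and vertical below 0.1 rad and height (world z) of bin_c between -0.01 and 0.008 m and height (world z) of lot_tray between -0.01 and 0.008 m); the robot touches nothing.
It fails at once if the marker is moved more than 50 mm (distance of marker from where it was at the start of the episode above 0.05 m).
It fails at once if the tweezers is moved more than 50 mm (distance of tweezers from where it was at the start of the episode above 0.05 m).
It fails at once if the loupe is moved more than 50 mm (distance of loupe from where it was at the start of the episode above 0.05 m).
It fails at once if the solvent is moved more than 50 mm (distance of solvent from where it was at the start of the episode above 0.05 m).
Of part1, part2, part3, part4, part5, part6 only 4 to 6 are there at a start; the rules pass over those that are not, and their reading is None.
At some moment in a run one of bin_c, lot_tray may be knocked a few centimetres aside while the robot is not near it.
Once in a run the grip may slacken for a moment while it holds something.
It also fails if it takes over 208 s, if anything falls off the work surface, if the arm or the gripper's body presses on something with over 40 N, if the wrist force passes 120 N, or if a joint passes its speed limit or range.

## Working session

There is one attempt and no reset: what is moved stays moved. The work goes in short steps, each a Python script; the robot and the scene stay as the last script left them, time stands still between calls to the robot, and variables do not carry over. Pictures are saved under pics/ and viewed, and the job is handed in when it is done.

```bash
ls; mkdir -p pics; python3 - <<'E'
from cell import robot, solver, optics, order
import cv2, numpy as np
print(robot.observe())
for n in ("scene","top"):
    f=optics.grab_frame(n)
    cv2.imwrite(f"pics/{n}0.png",f["color"])
    print(n,f["vertical_fov"],f["cx"],f["cy"],f["distortion"],f["R"],f["t"])
    np.savez(f"/tmp/{n}0.npz",**f)
E
```

```text
pics
{'time': 0.0, 'joints': array([ 1.46505548e+00,  3.59375980e-01,  1.10470131e-02, -3.55066682e-04,
       -1.22408639e+00, -2.88082579e-01]), 'joint_vel': array([ 0.00026176,  0.00022029, -0.00021045,  0.00135584, -0.00165385,
        0.0004552 ]), 'joint_efforts': array([-1.16601212e-03, -5.82713556e+01,  2.93051666e+01,  6.99746400e+00,
        6.97832205e-03, -1.57311024e-04]), 'tool_pos': array([0.25886946, 0.62289232, 0.24762366]), 'tool_rot': array([-1.57065632e+00, -1.64714994e-03, -1.96474079e+00]), 'wrist_force': array([-0.13993316, -0.03189042,  0.80099934]), 'torque': array([0.04865843, 0.02302883, 0.00646418]), 'width': 0.08747212099606136}
scene 44.725296238075195 319.3054250366106 199.05442001768554 [-0.09481222  0.          0.          0.          0.        ] [[-0.30828056  0.95128641 -0.00415596]
 [ 0.78504114  0.25193367 -0.56589737]
 [-0.53728345 -0.17771775 -0.82446522]] [ 0.17530662 -0.38428494  1.59973877]
top 47.211556032256695 321.41847500699754 201.53196046173508 [0.00071462 0.         0.         0.         0.        ] [[ 0.02588059 -0.99955864  0.01458472]
 [-0.9973085  -0.02681802 -0.06823891]
 [ 0.06859992 -0.0127794  -0.9975624 ]] [-0.02229549  0.56014909  1.06515981]
```

View pics/scene0.png

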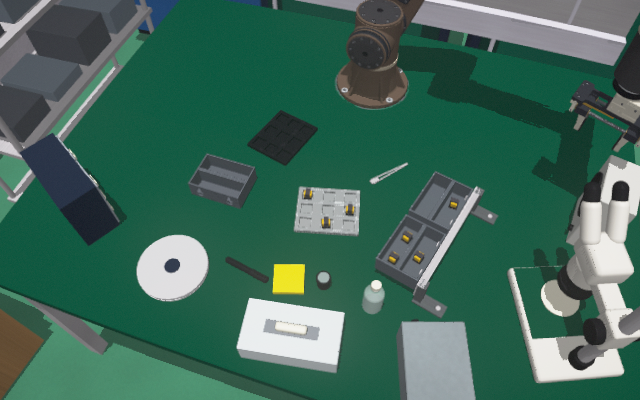

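View pics/top0.png

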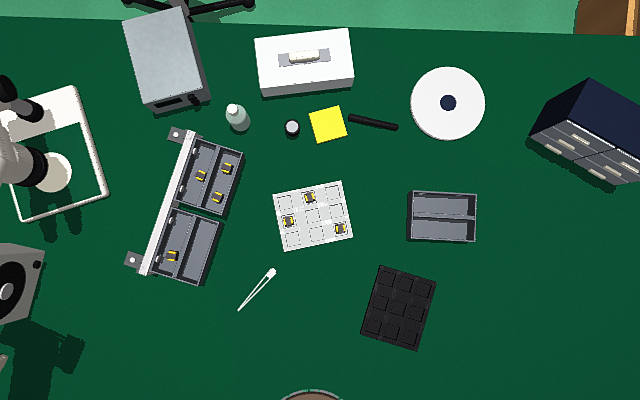

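The scene view (left→right) shows the black tray (283,137), empty bin_c (223,180), light tray (328,210), the hung bins (440,205 and 408,255), tweezers, marker, loupe and bottle. The top view shows the same: bin_c (442,216), light tray (313,216), black tray decoy (398,307), hung bins at (210,178) and (187,245). Four parts are visible in the bins, three in the tray. Now I'll measure.

```bash
cat > h.py <<'E'
import numpy as np, cv2
def K(f):
    fl=200/np.tan(np.radians(f["vertical_fov"])/2)
    return np.array([[fl,0,f["cx"]],[0,fl,f["cy"]],[0,0,1.]])
def cloud(f):
    k=K(f); v,u=np.mgrid[0:400,0:640]
    p=cv2.undistortPoints(np.stack([u,v],-1).reshape(-1,1,2).astype(np.float64),k,np.array(f["distortion"],float)).reshape(400,640,2)
    z=f["range_z"].astype(float)
    c=np.dstack([p[...,0]*z,p[...,1]*z,z])
    w=(c-f["t"])@f["R"]   # R^T (c-t)
    w[z==0]=np.nan
    return w
def ortho(f,z,x0,x1,y0,y1,s=0.001):
    """image of plane z; rows: x from x1 down to x0; cols y from y1 down to y0"""
    xs=np.arange(x1,x0,-s); ys=np.arange(y1,y0,-s)
    X,Y=np.meshgrid(xs,ys,indexing='ij')
    P=np.stack([X,Y,np.full_like(X,z)],-1).reshape(-1,3)
    rv,_=cv2.Rodrigues(np.array(f["R"],float))
    q,_=cv2.projectPoints(P,rv,np.array(f["t"],float),K(f),np.array(f["distortion"],float))
    q=q.reshape(X.shape+(2,)).astype(np.float32)
    return cv2.remap(f["color"],q[...,0],q[...,1],cv2.INTER_CUBIC)
def proj(f,P):
    rv,_=cv2.Rodrigues(np.array(f["R"],float))
    q,_=cv2.projectPoints(np.asarray(P,float).reshape(-1,3),rv,np.array(f["t"],float),K(f),np.array(f["distortion"],float))
    return q.reshape(-1,2)
E
python3 - <<'E'
from h import *
for n in ("top","scene"):
    f=dict(np.load(f"/tmp/{n}0.npz")); w=cloud(f)
    print(n, "cam", -f["R"].T@f["t"])
    for (u,v) in ([(560,300),(300,270),(313,216),(290,197),(187,165),(442,201),(442,190),(448,75),(303,57),(265,90)] if n=="top" else [(150,130),(223,180),(340,205)]):
        print(u,v,w[v,u].round(4), np.nanstd(w[v-2:v+3,u-2:u+3,2]).round(4))
    print(np.nanmin(w[...,2]), np.isnan(w).mean())
E
```

```text
top cam [0.48614859 0.00634855 1.10111251]
560 300 [ 3.410e-01 -5.851e-01 -3.000e-04] 0.002
300 270 [ 0.3968  0.0391 -0.0006] 0.0022
313 216 [0.5264 0.0116 0.0017] 0.002
290 197 [0.5704 0.068  0.0045] 0.0042
187 165 [0.6301 0.2959 0.0813] 0.0069
442 201 [ 0.5705 -0.2979  0.0062] 0.002
442 190 [ 0.598  -0.3    -0.0022] 0.0197
448 75 [ 0.8786 -0.3083  0.0127] 0.0018
303 57 [0.8823 0.0435 0.0897] 0.0027
265 90 [0.8143 0.1308 0.0555] 0.0103
-0.7664899603599121 0.004
scene cam [1.21523627 0.21434949 1.1021917 ]
150 130 [ 0.4131 -0.6003  0.0038] 0.0032
223 180 [ 0.5388 -0.2885  0.0327] 0.0076
340 205 [0.5025 0.0376 0.0062] 0.0022
-0.7727684275438778 0.00401953125
```

```bash
python3 - <<'E'
from h import *
f=dict(np.load("/tmp/top0.npz")); w=cloud(f)
def rect(m):
    p=w[m][:,:2]; r=cv2.minAreaRect((p*1000).astype(np.float32)); return r
x,y,z=w[...,0],w[...,1],w[...,2]
g=cv2.cvtColor(f["color"],cv2.COLOR_BGR2GRAY); hsv=cv2.cvtColor(f["color"],cv2.COLOR_BGR2HSV)
m=(z>0.042)&(z<0.06)&(x>.45)&(x<.65)&(y>-.42)&(y<-.18)
print("binc",m.sum(),rect(m),np.nanmedian(z[m]))
m=(z>0.070)&(z<0.09)&(x>.38)&(x<.72)&(y>.15)&(y<.45)
print("hung",m.sum(),rect(m))
m=(hsv[...,1]<60)&(hsv[...,2]>120)&(x>.44)&(x<.62)&(y>-.1)&(y<.13)
m=cv2.morphologyEx(m.astype(np.uint8),cv2.MORPH_CLOSE,np.ones((9,9)));n,l,s,c=cv2.connectedComponentsWithStats(m);m=l==1+np.argmax(s[1:,4])
print("tray",m.sum(),rect(m))
# parts: yellow
m=cv2.inRange(hsv,(20,120,80),(35,255,255))
n,l,s,c=cv2.connectedComponentsWithStats(cv2.dilate(m,np.ones((5,5))))
for i in range(1,n):
    q=(l==i)
    top=q&(z>np.nanpercentile(z[q],70)-.004)
    print(c[i].round(1),s[i,4],np.nanmedian(w[top],0).round(4), rect(q))
# rail orientation: bright top z~0.082
m=(z>0.076)&(z<0.09)&(hsv[...,2]>150)&(hsv[...,1]<50)&(x>.36)&(x<.75)&(y>.2)&(y<.5)
print("rail",m.sum(),rect(m), np.nanmedian(z[m]))
for nm,(a,b,c_,d) in dict(binc=(.46,.64,-.40,-.20),hung=(.38,.72,.14,.44),tray=(.42,.62,-.12,.12)).items():
    zz={'binc':.05,'hung':.08,'tray':.011}[nm]
    cv2.imwrite(f"pics/o_{nm}.png",ortho(f,zz,a,b,c_,d,.0005) if nm!='hung' else ortho(f,zz,a,b,c_,d,.0006))
E
```

```text
binc 760 ((533.6011352539062, -289.2283935546875), (151.12887573242188, 112.19227600097656), 88.31197357177734) 0.050190081953548335
hung 3224 ((532.0535888671875, 283.9480285644531), (139.26324462890625, 335.844970703125), 73.82152557373047)
tray 4129 ((526.0189208984375, 14.046835899353027), (65.95294189453125, 32.350181579589844), 135.0512237548828)
[634.  35.] 35 [ 9.964e-01 -7.783e-01  6.000e-04] ((1098.4970703125, -925.508544921875), (16.6987361907959, 383.6676330566406), 33.673370361328125)
[327.5 124.1] 1343 [ 0.7487 -0.0177  0.013 ] ((751.4607543945312, -17.677562713623047), (90.50199127197266, 90.33380126953125), 16.976388931274414)
[226.3 167.2] 148 [0.6314 0.2137 0.0554] ((634.5265502929688, 217.57398986816406), (29.91021156311035, 33.96720886230469), 77.13688659667969)
[200.5 175. ] 150 [0.611  0.2709 0.0588] ((613.891357421875, 271.3979797363281), (41.26768112182617, 30.55327033996582), 72.20938110351562)
[216.5 196.5] 149 [0.5641 0.2326 0.0551] ((564.8849487304688, 237.82713317871094), (31.002052307128906, 32.57312774658203), 2.11810040473938)
[308.8 196.7] 142 [0.5701
[... 264 characters left out ...]
43.8 227.2] 69 [ 0.4992 -0.0571  0.0295] ((501.9195251464844, -62.52897644042969), (24.026729583740234, 16.04060935974121), 1.7330849170684814)
[336.3 228.8] 70 [ 0.4988 -0.0474  0.0271] ((496.523681640625, -43.795745849609375), (24.658920288085938, 14.059197425842285), 5.191390037536621)
[172. 252.] 84 [0.4322 0.329  0.0558] ((434.3625793457031, 334.151611328125), (31.04727554321289, 12.852938652038574), 88.55887603759766)
[170.6 259.5] 71 [0.4211 0.3302 0.0575] ((416.9296569824219, 335.16131591796875), (13.133905410766602, 30.689802169799805), 1.4852054119110107)
rail 1624 ((560.7369384765625, 273.7071228027344), (133.3014678955078, 396.6902160644531), 73.79642486572266) 0.0827635014940447
```

```bash
python3 - <<'E'
from h import *
f=dict(np.load("/tmp/top0.npz"))
cv2.imwrite("pics/crop_hung.png",cv2.resize(f["color"][115:300,110:270],None,fx=3.2,fy=3.2,interpolation=cv2.INTER_CUBIC))
cv2.imwrite("pics/crop_tray.png",cv2.resize(f["color"][165:265,255:490],None,fx=3.4,fy=3.4,interpolation=cv2.INTER_CUBIC))
E
```

```text
(no output)
```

View pics/crop_hung.png

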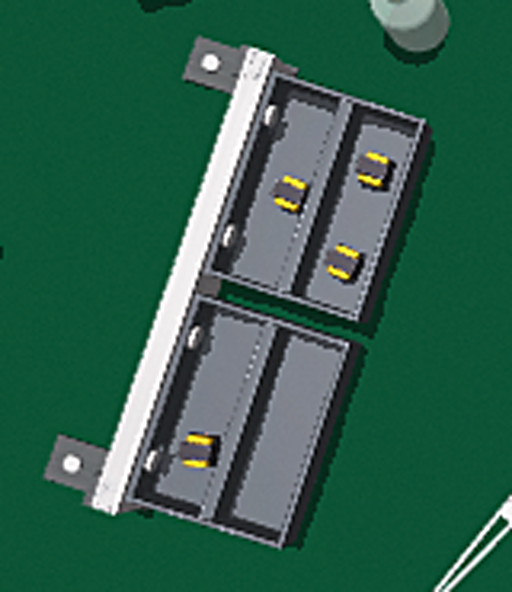

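View pics/crop_tray.png

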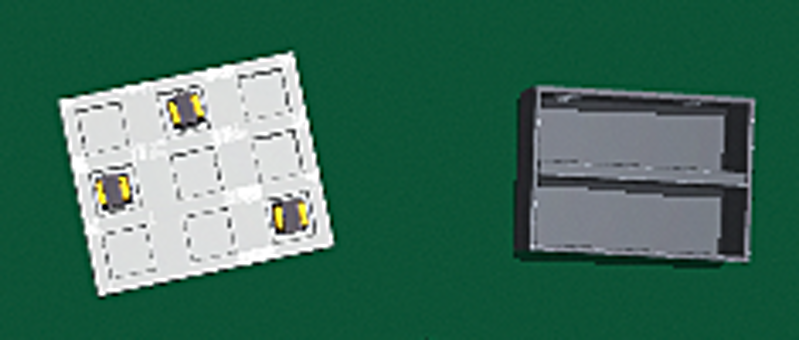

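```bash
cat >> h.py <<'E'
from scipy.optimize import least_squares
def segd(p,a,b):
    a=np.array(a);b=np.array(b);d=b-a;t=np.clip(((p-a)@d)/(d@d),0,1);return np.hypot(*(p-a-t[:,None]*d).T)
def fit_bin(f,guess,ztop,tol=.007,ret=False):
    """fit (x,y,yaw) of bin frame from rim points"""
    w=cloud(f).reshape(-1,3); g=np.array(guess,float)
    c,s=np.cos(g[2]),np.sin(g[2])
    l=(w[:,:2]-g[:2])@np.array([[c,-s],[s,c]])
    m=(abs(w[:,2]-ztop)<tol)&(abs(l[:,0])<.063)&(abs(l[:,1])<.083)
    p=w[m,:2]
    S=[((-.054,-.073),(-.054,.073)),((.054,-.073),(.054,.073)),((-.054,-.073),(.054,-.073)),((-.054,.073),(.054,.073)),((0,-.073),(0,.073))]
    def r(q):
        c,s=np.cos(q[2]),np.sin(q[2]); l=(p-q[:2])@np.array([[c,-s],[s,c]])
        return np.min([segd(l,*x) for x in S],0)
    o=least_squares(r,g,loss='soft_l1',f_scale=.002,x_scale=[.01,.01,.1])
    return o.x,len(p),np.median(r(o.x))
def T(q):
    c,s=np.cos(q[2]),np.sin(q[2]); return np.array([[c,-s,q[0]],[s,c,q[1]],[0,0,1]])
def w2(q,pts): return (np.c_[np.atleast_2d(pts),np.ones(len(np.atleast_2d(pts)))]@T(q).T)[:,:2]
def fit_tray(f,guess):
    """maximise overlap of bright mask with tray rectangle; guess x,y,yaw"""
    w=cloud(f); hsv=cv2.cvtColor(f["color"],cv2.COLOR_BGR2HSV)
    g=np.array(guess,float)
    d=np.hypot(w[...,0]-g[0],w[...,1]-g[1])
    m=(hsv[...,1]<60)&(hsv[...,2]>110)&(d<.15)&(w[...,2]<.04)&(w[...,2]>-.01)
    m=cv2.morphologyEx(m.astype(np.uint8),cv2.MORPH_OPEN,np.ones((3,3)))
    n,l,s,c=cv2.connectedComponentsWithStats(m); i=1+np.argmax(s[1:,4]); m=(l==i).astype(np.uint8)
    # intersect pixel rays with z=.011 using hull
    cs,_=cv2.findContours(m,cv2.RETR_EXTERNAL,cv2.CHAIN_APPROX_NONE); h=cv2.convexHull(np.vstack(cs)).astype(float)
    h=np.vstack(cs).astype(float)
    u=cv2.undistortPoints(h,K(f),np.array(f["distortion"],float)).reshape(-1,2)
    ray=np.c_[u,np.ones(len(u))]@f["R"]; o=-f["R"].T@f["t"]
    P=(o+ray*((.011-o[2])/ray[:,2])[:,None])[:,:2]
    S=[((-.07,-.084),(-.07,.084)),((.07,-.084),(.07,.084)),((-.07,-.084),(.07,-.084)),((-.07,.084),(.07,.084))]
    def r(q):
        c,s=np.cos(q[2]),np.sin(q[2]); l=(P-q[:2])@np.array([[c,-s],[s,c]])
        return np.min([segd(l,*x) for x in S],0)
    o=least_squares(r,g,loss='soft_l1',f_scale=.002,x_scale=[.01,.01,.1])
    return o.x,len(P),np.median(r(o.x)),cv2.minAreaRect((P*1000).astype(np.float32))
E
python3 - <<'E'
from h import *
for n in ("top","scene"):
    f=dict(np.load(f"/tmp/{n}0.npz")); print(n)
    print("c",fit_bin(f,(.5336,-.2892,np.radians(-1.7)),.05))
    print("a",fit_bin(f,(.464,.300,np.radians(73.8)),.08))
    print("b",fit_bin(f,(.614,.245,np.radians(73.8)),.08))
    print("tray",fit_tray(f,(.525,.012,np.radians(10))))
E
```

```text
top
c (array([ 0.53330865, -0.28876301, -0.0290138 ]), 740, np.float64(0.0014264928635773222))
a (array([0.46518119, 0.29435157, 1.30270615]), 1325, np.float64(0.005064603677388799))
b (array([0.60783771, 0.24906818, 1.28851295]), 998, np.float64(0.002000785559709887))
tray (array([0.52766836, 0.01335376, 0.23237685]), 253, np.float64(0.001384719705310497), ((527.5153198242188, 13.460700988769531), (139.4248046875, 168.504150390625), 13.30728530883789))
scene
c (array([ 0.53724342, -0.29084227, -0.03242764]), 584, np.float64(0.0016128608760040061))
a (array([0.45676981, 0.29701309, 1.28799657]), 849, np.float64(0.005470830285824568))
b (array([0.61025569, 0.24673737, 1.2848081 ]), 785, np.float64(0.0020865263083584273))
tray (array([0.52991698, 0.01084507, 0.23241532]), 249, np.float64(0.0010540277307909823), ((530.4694213867188, 10.241127014160156), (145.824462890625, 170.0630340576172), 13.363059043884277))
```

```bash
cat >> h.py <<'E'
def fit_hung(f,g):
    """joint fit: pose q = midpoint between both hung bins, yaw"""
    w=cloud(f).reshape(-1,3); g=np.array(g,float)
    hsv=cv2.cvtColor(f["color"],cv2.COLOR_BGR2HSV).reshape(-1,3)
    c,s=np.cos(g[2]),np.sin(g[2])
    l=(w[:,:2]-g[:2])@np.array([[c,-s],[s,c]])
    m=(abs(w[:,2]-.08)<.006)&(abs(l[:,0])<.066)&(abs(l[:,1])<.168)&(hsv[:,2]<170)
    p=w[m,:2]
    S=[]
    for o in (-.0825,.0825):
        S+=[((a,b+o),(c_,d+o)) for (a,b),(c_,d) in [((-.054,-.073),(-.054,.073)),((.054,-.073),(.054,.073)),((-.054,-.073),(.054,-.073)),((-.054,.073),(.054,.073)),((0,-.073),(0,.073))]]
    def r(q):
        c,s=np.cos(q[2]),np.sin(q[2]); l=(p-q[:2])@np.array([[c,-s],[s,c]])
        return np.min([segd(l,*x) for x in S],0)
    o=least_squares(r,g,loss='soft_l1',f_scale=.0015,x_scale=[.01,.01,.1])
    return o.x,len(p),np.median(r(o.x))
def draw(f,q,z,S,col=(0,0,255)):
    for a,b in S:
        A=w2(q,[a,b]); P=proj(f,np.c_[A,[z,z]])
        yield P
E
python3 - <<'E'
from h import *
for n in ("top","scene"):
    f=dict(np.load(f"/tmp/{n}0.npz")); 
    for g in ((.5365,.272,1.288),(.533,.275,1.29)):
        r=fit_hung(f,g); print(n,r,w2(r[0],[(0,.0825),(0,-.0825)]))
    q=r[0]
    im=cv2.resize(f["color"],None,fx=4,fy=4,interpolation=cv2.INTER_CUBIC)
    R=[((-.056,-.075),(-.056,.075)),((.056,-.075),(.056,.075)),((-.056,-.075),(.056,-.075)),((-.056,.075),(.056,.075)),((0,-.075),(0,.075))]
    def dl(q,z,S,col):
        for P in draw(f,q,z,S): 
            a,b=[tuple(int(v) for v in (x+.5)*4-.5) for x in P]; cv2.line(im,a,b,col,1)
    dl(q,.08,[((a,b+o),(c,d+o)) for o in(.0825,-.0825) for (a,b),(c,d) in R],(0,0,255))
    if n=="scene": cv2.imwrite("pics/ov_scene.png",im[640:1180,1450:2000])
    else: cv2.imwrite("pics/ov_top.png",im[500:1180,450:1000][:600])
E
```

```text
top (array([0.52871881, 0.27168918, 1.28778276]), 1615, np.float64(0.0017562242883636086)) [[0.44950081 0.29472735]
 [0.60793682 0.24865101]]
top (array([0.52871175, 0.2716929 , 1.28776983]), 1616, np.float64(0.001761137478954719)) [[0.44949404 0.29473209]
 [0.60792946 0.2486537 ]]
scene (array([0.53110399, 0.26898996, 1.2845594 ]), 1086, np.float64(0.0016159383224382483)) [[0.45196066 0.29228336]
 [0.61024733 0.24569655]]
scene (array([0.53109095, 0.26901333, 1.28439512]), 1089, np.float64(0.0016257463509868793)) [[0.45195144 0.29231973]
 [0.61023045 0.24570693]]
```

View pics/ov_top.png

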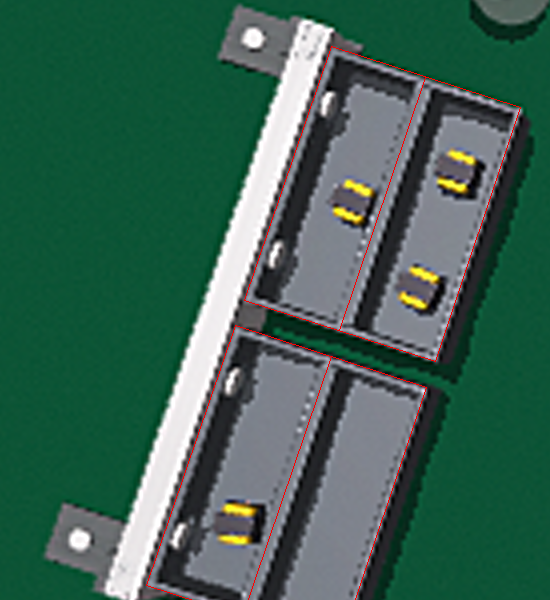

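View pics/ov_scene.png

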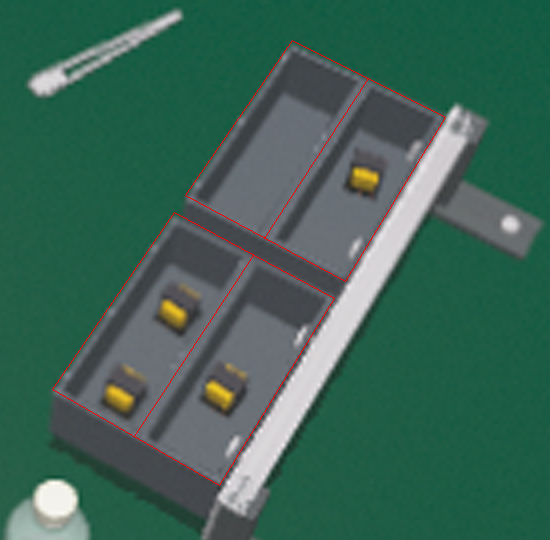

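Both overlays fit the hung bins well. bin_a is the lower one in the top view and bin_b the upper, because the rail's front faces away from +y. Next I'll get the part positions in bin frames, look at the gripper close up, and read the interface help.

View pics/grip.png

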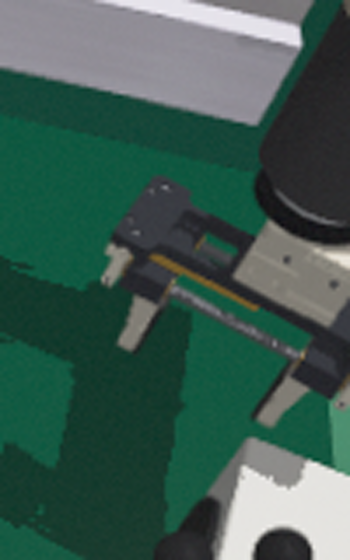

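Four parts are present: bin_b front at y≈−32 and +38, bin_b rear at y≈+3, bin_a rear at y≈+31. The tips look tapered, so I'll measure the open finger thickness with the jaws held square to the scene camera.

```bash
python3 - <<'E'
from cell import robot, solver, optics, order
from h import *
p=[.60,.22,.38]; yaw=-1.263
robot.move_ptp(p,[-np.pi/2,0,yaw])
o=robot.observe(); print(o["time"],o["tool_pos"],o["tool_rot"],o["width"])
f=optics.grab_frame("scene"); np.savez("/tmp/g.npz",**f,tp=o["tool_pos"],tr=o["tool_rot"])
ft=optics.grab_frame("top"); np.savez("/tmp/gt.npz",**ft)
c=proj(f,o["tool_pos"])[0]; print(c)
u,v=c.astype(int)
w=cloud(f); d=w-o["tool_pos"]; yw=o["tool_rot"][2]
j=d@np.array([np.cos(yw),np.sin(yw),0]); 
near=(abs(j)<.12)&(abs(d@np.array([-np.sin(yw),np.cos(yw),0]))<.06)&(d[...,2]>-.03)&(d[...,2]<.07)
for zz in np.arange(-.022,.06,.004):
    m=near&(abs(d[...,2]-zz)<.002)
    jj=np.sort(j[m]); 
    L=jj[jj<0];R=jj[jj>0]
    print(round(zz,3),len(jj), (L.min().round(4),L.max().round(4)) if len(L) else None,(R.min().round(4),R.max().round(4)) if len(R) else None)
cv2.imwrite("pics/grip2.png",cv2.resize(f["color"][max(0,v-60):v+60,u-80:u+80],None,fx=4.5,fy=4.5,interpolation=cv2.INTER_CUBIC))
E
```

```text
2.0667 [0.59975731 0.22063719 0.37961982] [-1.57131608e+00  5.63133025e-05 -1.26261053e+00] 0.08757100172197899
[423.1934775  161.05360937]
-0.022 6 (np.float64(-0.0573), np.float64(-0.0423)) (np.float64(0.0466), np.float64(0.0466))
-0.018 21 (np.float64(-0.0576), np.float64(-0.0425)) (np.float64(0.0449), np.float64(0.0568))
-0.014 32 (np.float64(-0.0591), np.float64(-0.0431)) (np.float64(0.0454), np.float64(0.0603))
-0.01 25 (np.float64(-0.0562), np.float64(-0.0424)) (np.float64(0.0464), np.float64(0.0601))
-0.006 30 (np.float64(-0.0576), np.float64(-0.0421)) (np.float64(0.0447), np.float64(0.0603))
-0.002 32 (np.float64(-0.0587), np.float64(-0.0425)) (np.float64(0.0454), np.float64(0.0603))
0.002 30 (np.float64(-0.0589), np.float64(-0.0422)) (np.float64(0.0457), np.float64(0.0611))
0.006 23 (np.float64(-0.0571), np.float64(-0.0428)) (np.float64(0.0446), np.float64(0.0596))
0.01 35 (np.float64(-0.0609), np.float64(-0.0424)) (np.float64(0.045), np.float64(0.0623))
0.014 19 (np.float64(-0.0579), np.float64(-0.0428)) (np.float64(0.0493), np.float64(0.0531))
0.018 13 (np.float64(-0.0571), np.float64(-0.0432)) None
0.022 15 (np.float64(-0.055), np.float64(-0.0422)) None
0.026 14 (np.float64(-0.0537), np.float64(-0.0427)) None
0.03 9 (np.float64(-0.0526), np.float64(-0.0465)) None
0.034 4 (np.float64(-0.0476), np.float64(-0.0463)) None
0.038 5 (np.float64(-0.0477), np.float64(-0.0467)) None
0.042 4 (np.float64(-0.0478), np.float64(-0.0469)) None
0.046 26 (np.float64(-0.0875), np.float64(-0.0471)) (np.float64(0.0507), np.float64(0.0891))
0.05 68 (np.float64(-0.0865), np.float64(-0.0464)) (np.float64(0.0491), np.float64(0.0885))
0.054 87 (np.float64(-0.085), np.float64(-0.01)) (np.float64(0.0024), np.float64(0.0892))
0.058 185 (np.float64(-0.0858), np.float64(-0.0)) (np.float64(0.0014), np.float64(0.0891))
```

View pics/grip2.png

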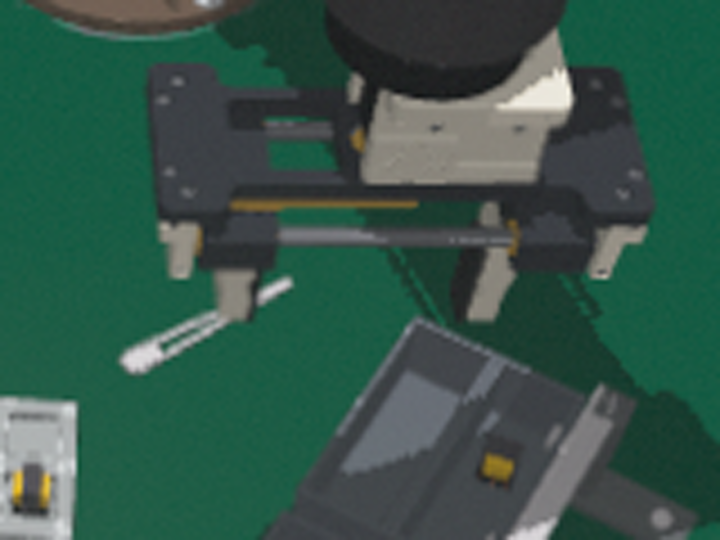

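Open fingers are about 16 mm thick at the tips (inner ±44, outer ±60). The gripper's seen position sits midway between the two cameras' biases, so I'll average the cameras.

Consequences:
- **Parts:** jaws go along bin y.
- **Bins:** an open gripper can't straddle only the rib. I'll grip front wall plus rib (61 mm) instead, with the inner finger in the rear compartment and the outer one in front.
- **bin_b front pair:** they span 92 mm, over the 88 mm opening, so one must be pushed first.

First I'll do the two rear parts.

Things that could be mistaken (top view): light tray (313,216) against black tray (398,307), and bin_c (442,216). The crops above settle these: light grey tray with 3 parts, empty bin.

```bash
cat > rob.py <<'E'
from cell import robot, solver, optics, order
from h import *
HUNG=np.array([.5299,.27035,1.2862])
def ori(yaw): return [-np.pi/2,0,yaw]
def best(pos,yaw):
    j0=np.array(robot.observe()["joints"]); c=[]
    for k in (-2,-1,0,1,2):
        y=yaw+k*np.pi
        if abs(y)>np.pi+1e-6: continue
        q=solver.solve_ik(list(pos),ori(y))
        if q is not None: c.append((np.abs(np.array(q)-j0).max(),y))
    assert c,"no ik"
    return min(c)[1]
def go(x,y,z,yaw):
    yy=best((x,y,z),yaw); robot.move_ptp([x,y,z],ori(yy)); return yy
def line(x,y,z,v=.15,guard=None):
    return robot.servo_line([x,y,z],max_speed=v,guard=guard)
def st(tag=""):
    o=robot.observe(); print(tag,"t=%.1f"%o["time"],np.round(o["tool_pos"],4),"w=%.4f"%o["width"],np.round(o["wrist_force"],1)); return o
def look(tag,n=("top",)):
    r={}
    for a in ("top","scene"):
        f=optics.grab_frame(a); r[a]=f; np.savez(f"/tmp/{tag}_{a}.npz",**f)
    return r
def tray(r,g=(.5288,.0121,.2324)):
    A=[fit_tray(r[n],g) for n in ("top","scene")]
    d=A[1][0]-A[0][0]; print("tray top",A[0][0].round(4),"scene-top",d.round(4),"med",[round(a[2],4) for a in A],"size",[np.round(a[3][1],0) for a in A])
    return (A[0][0]+A[1][0])/2
def binc(r,g=(.5353,-.2898,-.0307),z=.05):
    A=[fit_bin(r[n],g,z) for n in ("top","scene")]
    print("bin top",A[0][0].round(4),"scene-top",(A[1][0]-A[0][0]).round(4),"med",[round(a[2],4) for a in A])
    return (A[0][0]+A[1][0])/2
def place(tq,px,py,jx,zrel=.0375,safe=.16):
    x,y=w2(tq,(px,py))[0]; yaw=tq[2]+(0 if jx else np.pi/2)
    go(x,y,safe,yaw); line(x,y,.055,.2); h=line(x,y,zrel,.05,guard=8)
    o=st("place guard=%s"%h); robot.pause(.2); robot.ungrasp(); line(x,y,safe-.04,.2)
E
python3 - <<'E'
from rob import *
x,y=w2(HUNG,(.0237,-.0793))[0]; yaw=HUNG[2]+np.pi/2
print(x,y,go(x,y,.16,yaw))
print(line(x,y,.1,.2)); print(line(x,y,.066,.06,guard=8)); st()
robot.grasp(); st("grasped")
line(x,y,.17,.12); st("lift")
r=look("p1"); q=tray(r); print(q); binc(r)
E
```

```text
0.6126644129836791 0.2708316050944531 -0.28459632679489655
False
False
 t=4.2 [0.6128 0.2709 0.0659] w=0.0875 [0.2 0.6 0.9]
grasped t=5.3 [0.6127 0.2708 0.066 ] w=0.0220 [-0.6 -0.3 -0. ]
lift t=6.3 [0.6121 0.2705 0.169 ] w=0.0222 [ 0.3 -0.5 -0.4]
tray top [0.5274 0.0136 0.2347] scene-top [ 0.0025 -0.0031  0.0023] med [np.float64(0.0012), np.float64(0.001)] size [array([140., 169.]), array([146., 170.])]
[0.52859852 0.01210289 0.23582006]
bin top [ 0.5333 -0.2887 -0.0302] scene-top [ 0.0038 -0.0021  0.0012] med [np.float64(0.0014), np.float64(0.0016)]
```

```bash
python3 - <<'E'
from rob import *
q=np.array([.5286,.0121,.2355])
place(q,.044,-.058,True); st("placed")
# bin_a rear part at bin y=+31; gripper centre at +5
x,y=w2(HUNG,(.0277,.0825+.005))[0]; yaw=HUNG[2]+np.pi/2
go(x,y,.16,yaw); r=look("p2")
print(line(x,y,.1,.2), line(x,y,.066,.06,guard=8)); st()
robot.grasp(); st("grasped"); line(x,y,.17,.12); st("lift")
f=r["top"]; cv2.imwrite("pics/p2.png",cv2.resize(f["color"][120:300,110:360],None,fx=3.2,fy=3.2,interpolation=cv2.INTER_CUBIC))
r=look("p2b"); q=tray(r,q); print(q)
cv2.imwrite("pics/p2b.png",np.hstack([cv2.resize(r["top"]["color"][160:270,250:370],None,fx=3.3,fy=3.3),cv2.resize(r["scene"]["color"][170:290,270:390],(396,363))]))
E
```

```text
place guard=True t=9.4 [ 0.5854 -0.034   0.0376] w=0.0220 [0.1 0.  6.2]
placed t=11.3 [ 0.5849 -0.034   0.1205] w=0.0875 [ 0.5 -0.3 -1.2]
False False
 t=14.0 [0.4538 0.3216 0.0659] w=0.0876 [ 0.2 -0.6  0.7]
grasped t=15.1 [0.4537 0.3215 0.066 ] w=0.0216 [-0.5  0.2  0.6]
lift t=16.1 [0.4533 0.3211 0.1692] w=0.0217 [ 0.3 -0.7 -0. ]
tray top [0.5271 0.0132 0.2384] scene-top [ 0.0029 -0.0027 -0.0032] med [np.float64(0.0014), np.float64(0.001)] size [array([139., 168.]), array([146., 170.])]
[0.52852759 0.01180388 0.23683847]
```

View pics/p2b.png

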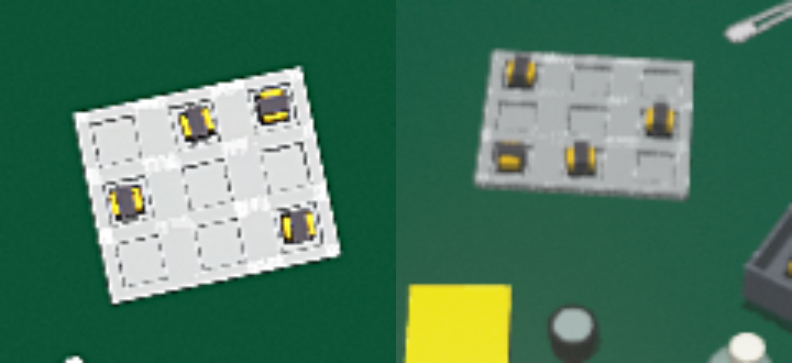

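Part 1 is seated in pocket (+44,−58): all four parts sit inside their outlines in both views. Next I'll place the second one, then push the bin_b front part.

```bash
python3 - <<'E'
from rob import *
q=np.array([.5285,.0120,.2360])
place(q,-.044,.058,False); st("placed")
robot.grasp()
yaw=HUNG[2]
x,y=w2(HUNG,(-.0285,-.1396))[0]
go(x,y,.16,yaw); o=st(); 
g=line(x,y,.1,.2); g=line(x,y,.061,.05,guard=6); st("down %s"%g)
if not g:
    x2,y2=w2(HUNG,(-.0285,-.115))[0]
    g=line(x2,y2,.061,.04,guard=15); st("push %s"%g)
    x3,y3=w2(HUNG,(-.0285,-.118))[0]
    line(x3,y3,.061,.05)
    x=x3;y=y3
line(x,y,.16,.15)
x,y=w2(HUNG,(-.20,-.0825))[0]
E
```

```text
place guard=True t=18.3 [0.4726 0.0584 0.0375] w=0.0217 [-1.8  1.1  8.3]
placed t=20.2 [0.4721 0.0581 0.1203] w=0.0879 [-0.7 -0.1 -0.3]
 t=22.6 [0.6549 0.2031 0.1594] w=0.0002 [-1.1  0.5 -0.2]
down False t=24.0 [0.6561 0.2039 0.0612] w=0.0004 [-0.4 -0.4  0.2]
push False t=24.8 [0.6321 0.2108 0.061 ] w=0.0008 [-0.  -0.   0.5]
```

```bash
cat >> rob.py <<'E'
def parts(r,q=HUNG):
    for n,s in (("top",-1),("scene",1)):
        f=r[n]; w=cloud(f); b=np.array([.0012,-.00135])*s
        p=w[...,:2]-b-q[:2]; c,sn=np.cos(q[2]),np.sin(q[2]); l=p@np.array([[c,-sn],[sn,c]])
        inn=((abs(l[...,0])>.010)&(abs(l[...,0])<.046))&(abs(abs(l[...,1])-.0825)<.067)&(w[...,2]>.051)&(w[...,2]<.066)
        k,lab,stt,_=cv2.connectedComponentsWithStats(inn.astype(np.uint8))
        for i in range(1,k):
            if stt[i,4]>15:
                m=lab==i; R=cv2.minAreaRect((l[m]*1000).astype(np.float32)); print(n,stt[i,4],np.round(R[0],1),np.round(R[1],1),round(R[2],0))
E
python3 - <<'E'
from rob import *
robot.ungrasp()
go(.50,.10,.22,HUNG[2]+np.pi/2); r=look("p3"); parts(r); st()
f=r["top"]; a=cv2.resize(f["color"][125:225,160:260],None,fx=4,fy=4,interpolation=cv2.INTER_CUBIC)
f=r["scene"]; b=cv2.resize(f["color"][200:300,360:460],None,fx=4,fy=4,interpolation=cv2.INTER_CUBIC)
cv2.imwrite("pics/p3.png",np.hstack([a,b]))
E
```

```text
scene 43 [-26.8 -44.3] [16.4 20.6] 55.0
scene 45 [-28.4 -91.8] [16.3 20.6] 68.0
 t=28.8 [0.5002 0.1002 0.2198] w=0.0876 [-0.3 -1.  -0.3]
```

View pics/p3.png

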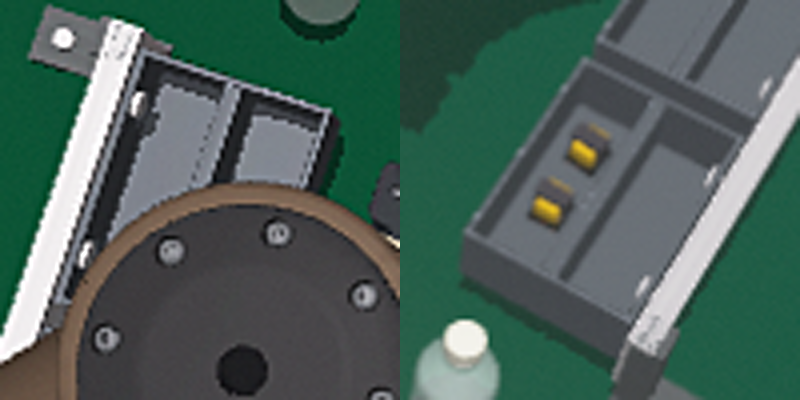

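The pushed part is now at bin y≈−9 (scene crop (548,205)), the other still at +38. I'll take both at once, with a guard on the tight descent.

```bash
python3 - <<'E'
from rob import *
yaw=HUNG[2]+np.pi/2
x,y=w2(HUNG,(-.0277,-.0750))[0]
go(x,y,.16,yaw); line(x,y,.105,.2); g=line(x,y,.066,.04,guard=5); st("down %s"%g)
if not g:
    robot.grasp(); st("grasped"); line(x,y,.17,.1); st("lift")
    r=look("p4"); f=r["scene"]; c=proj(f,robot.observe()["tool_pos"])[0].astype(int)
    cv2.imwrite("pics/p4.png",cv2.resize(f["color"][c[1]-50:c[1]+70,c[0]-60:c[0]+60],None,fx=4,fy=4,interpolation=cv2.INTER_CUBIC))
    tray(r); binc(r)
E
```

```text
down False t=31.0 [0.5943 0.2228 0.0663] w=0.0880 [-0.1 -0.5  0.7]
grasped t=31.8 [0.5942 0.2228 0.0661] w=0.0437 [0.5 0.4 0.3]
lift t=33.0 [0.5937 0.2225 0.1692] w=0.0438 [-0.4  0.2 -0.3]
tray top [0.5274 0.0136 0.235 ] scene-top [ 0.0032 -0.0042 -0.0003] med [np.float64(0.0013), np.float64(0.0018)] size [array([139., 169.]), array([146., 170.])]
bin top [ 0.5265 -0.2557 -0.0341] scene-top [ 0.004  -0.0038 -0.0011] med [np.float64(0.0016), np.float64(0.0016)]
```

View pics/p4.png

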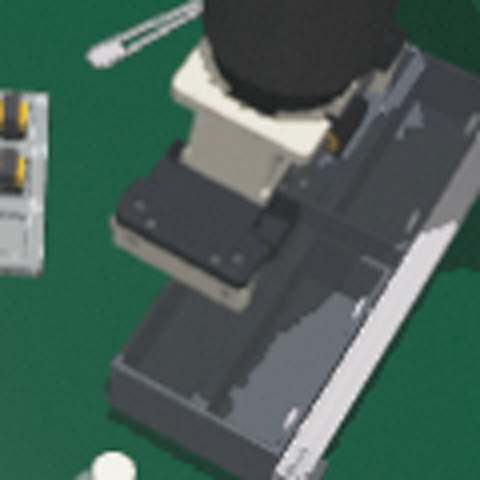

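Both parts are held (width 43.7 mm). bin_c has been knocked about 34 mm, so I'll re-measure it before stacking. Now I'll set the pair on free bench, well clear of the marker.

```bash
python3 - <<'E'
from rob import *
X,Y=.645,-.115
go(X,Y,.16,0.); st(); line(X,Y,.06,.2); g=line(X,Y,.0335,.04,guard=6); st("down %s"%g)
robot.pause(.2); robot.ungrasp(); line(X,Y,.10,.15); go(.60,.12,.2,0.)
r=look("p5"); 
for n,s in (("top",-1),("scene",1)):
    w=cloud(r[n]); b=np.array([.0012,-.00135])*s; p=w[...,:2]-b
    m=(np.hypot(p[...,0]-X,p[...,1]-Y)<.05)&(w[...,2]>.018)&(w[...,2]<.04)
    print(n,m.sum(),cv2.minAreaRect((p[m]*1000).astype(np.float32)),np.median(w[...,2][m]))
f=r["top"];c=proj(f,[X,Y,.03])[0].astype(int); a=cv2.resize(f["color"][c[1]-40:c[1]+40,c[0]-40:c[0]+40],(400,400),interpolation=cv2.INTER_CUBIC)
f=r["scene"];c=proj(f,[X,Y,.03])[0].astype(int); b=cv2.resize(f["color"][c[1]-40:c[1]+40,c[0]-40:c[0]+40],(400,400),interpolation=cv2.INTER_CUBIC)
cv2.imwrite("pics/p5.png",np.hstack([a,b]))
E
```

```text
t=34.4 [ 0.6452 -0.1142  0.16  ] w=0.0437 [ 0.6  0.5 -0.4]
down True t=35.6 [ 0.6448 -0.115   0.0369] w=0.0436 [-0.9 -0.   4.9]
top 148 ((644.8524169921875, -111.38355255126953), (43.36491775512695, 21.130495071411133), 0.3266196548938751) 0.02533915747011231
scene 112 ((645.4656372070312, -111.2412109375), (22.34801483154297, 43.2237434387207), 85.29500579833984) 0.023818279742277664
```

View pics/p5.png

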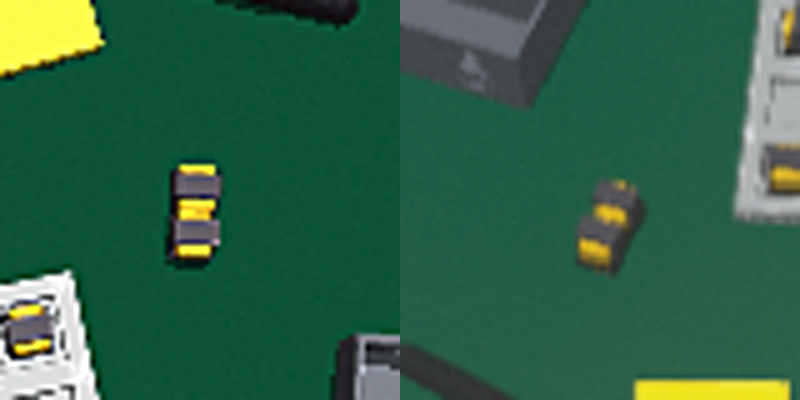

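The two stand side by side on the bench, at x≈.634/.656, y≈−.111. I'll pick each across the pair.

```bash
python3 - <<'E'
from rob import *
q=np.array([.5285,.0120,.2360])
def pickbench(x,y):
    go(x,y,.13,np.pi/2); line(x,y,.06,.2); g=line(x,y,.033,.06,guard=6); st("down %s"%g); robot.grasp(); st("grasp"); line(x,y,.13,.15)
pickbench(.659,-.1113)
r=look("p6"); q=tray(r,q); print(q)
if np.hypot(*(q[:2]-[.5285,.012]))<.005:
    place(q,-.044,0,True); st("placed")
    pickbench(.634,-.1113); st()
    r=look("p7"); tray(r,q)
E
```

```text
down False t=40.6 [ 0.6589 -0.1114  0.0327] w=0.0878 [-0.2  0.   0.3]
grasp t=41.6 [ 0.659  -0.1113  0.033 ] w=0.0213 [-0.1  0.   0.1]
tray top [0.5244 0.0156 0.2575] scene-top [ 0.0027  0.0284 -0.108 ] med [np.float64(0.0041), np.float64(0.014)] size [array([139.,  91.]), array([ 94., 115.])]
[0.52573058 0.02975207 0.20351203]
```

```bash
cat >> rob.py <<'E'
def looktray(tag,q=(.5285,.012,.236)):
    go(.60,.27,.2,np.pi/2); r=look(tag); return tray(r,q),r
def pickbench(x,y):
    go(x,y,.13,np.pi/2); line(x,y,.06,.2); g=line(x,y,.033,.06,guard=6); st("down %s"%g); robot.grasp(); st("grasp"); line(x,y,.13,.15)
E
python3 - <<'E'
from rob import *
q,r=looktray("p6"); print(q); st()
assert np.hypot(*(q[:2]-[.5285,.012]))<.005
place(q,-.044,0,True); st("placed")
pickbench(.634,-.1113); st()
q2,r=looktray("p7"); print(q2)
place(q2,0,-.058,False); st("placed")
q2,r=looktray("p8"); print(binc(r,(.5285,-.2576,-.034)))
cv2.imwrite("pics/p8.png",np.hstack([cv2.resize(r["top"]["color"][160:270,250:370],None,fx=3.3,fy=3.3,interpolation=cv2.INTER_CUBIC),cv2.resize(r["scene"]["color"][170:290,270:390],(396,363),interpolation=cv2.INTER_CUBIC)]))
E
```

```text
tray top [0.5274 0.0134 0.2336] scene-top [ 0.0032 -0.0042  0.0025] med [np.float64(0.0013), np.float64(0.0018)] size [array([140., 168.]), array([146., 170.])]
[0.52902609 0.01127233 0.23488763]
 t=44.1 [0.6004 0.2687 0.1996] w=0.0215 [ 0.6 -0.1 -0.3]
place guard=False t=47.1 [0.4861 0.0009 0.0374] w=0.0218 [ 0.9  0.4 -0.9]
placed t=49.0 [0.4863 0.0011 0.1205] w=0.0879 [-0.4  0.5 -0.4]
down False t=51.5 [ 0.634  -0.1114  0.0328] w=0.0879 [ 0.3 -0.7 -0.5]
grasp t=52.6 [ 0.634  -0.1113  0.033 ] w=0.0217 [ 0.3 -0.5 -0.9]
 t=53.4 [ 0.6333 -0.1112  0.1291] w=0.0217 [ 0.1  0.1 -1. ]
tray top [0.5271 0.0131 0.2387] scene-top [ 0.0049 -0.0033 -0.0034] med [np.float64(0.0013), np.float64(0.003)] size [array([140., 169.]), array([146., 170.])]
[0.52951216 0.01147227 0.23705057]
place guard=False t=57.3 [ 0.543  -0.045   0.0374] w=0.0217 [ 0.2  0.4 -0.8]
placed t=59.2 [ 0.5432 -0.0448  0.1206] w=0.0881 [ 0.2  0.1 -0.3]
tray top [0.5278 0.0129 0.2421] scene-top [ 0.0038 -0.0033 -0.0093] med [np.float64(0.0014), np.float64(0.0025)] size [array([140., 169.]), array([146., 170.])]
bin top [ 0.5263 -0.2559 -0.0327] scene-top [ 0.0039 -0.0028 -0.0014] med [np.float64(0.0013), np.float64(0.0017)]
[ 0.52827012 -0.25732648 -0.03342326]
```

View pics/p8.png

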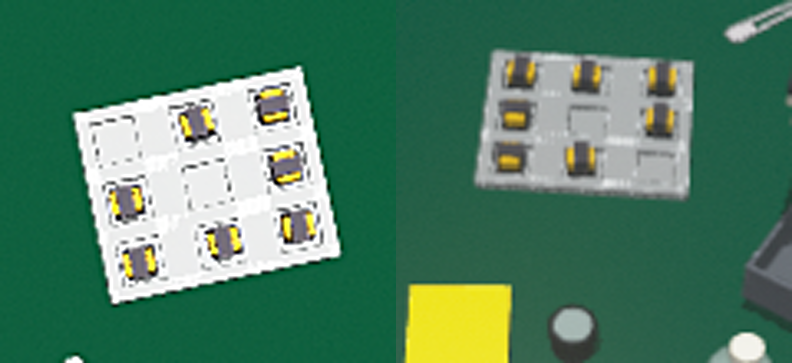

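All seven transformers are down in their pockets, with tops inside the outlines in both views. Next I'll check that the bins are empty and re-measure the hung pose, then take bin_b off.

```bash
python3 - <<'E'
from rob import *
go(.50,-.22,.22,np.pi/2); r=look("p9"); parts(r)
A=[fit_hung(r[n],HUNG) for n in ("top","scene")]; print(A,(A[0][0]+A[1][0])/2); st()
f=r["top"]; a=cv2.resize(f["color"][125:295,110:260],(400,453),interpolation=cv2.INTER_CUBIC)
f=r["scene"]; b=cv2.resize(f["color"][165:295,365:485],(400,433),interpolation=cv2.INTER_CUBIC)
cv2.imwrite("pics/p9.png",np.hstack([a[:433],b]))
E
```

```text
[(array([0.52867597, 0.27174121, 1.28719971]), 1602, np.float64(0.0017871517208805096)), (array([0.53089212, 0.26902963, 1.28425835]), 1075, np.float64(0.0015773236435735012))] [0.52978404 0.27038542 1.28572903]
 t=62.5 [ 0.5005 -0.2193  0.2198] w=0.0878 [ 0.2 -0.3 -1. ]
```

View pics/p9.png

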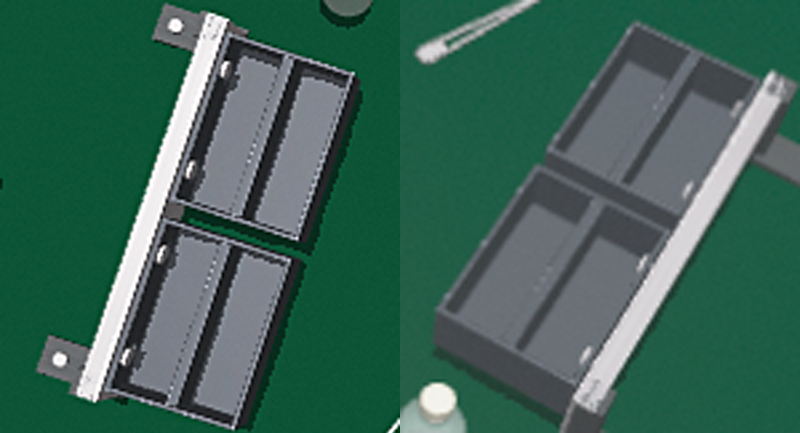

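Both bins are empty and still hang at the measured pose. Now I'll take bin_b off.

```bash
cat >> rob.py <<'E'
def unhook(yb,tip=.048):
    """grip front wall + rib of hung bin at rail-local y=yb, lift, draw off; returns gripper yaw"""
    x,y=w2(HUNG,(-.0255,yb))[0]; z=tip+.022
    go(x,y,.17,HUNG[2]); line(x,y,.105,.2); g=line(x,y,z,.06,guard=6); st("down %s"%g)
    if g: return None
    robot.grasp(); o=st("grip")
    p=o["tool_pos"]
    g=line(p[0],p[1],z+.0205,.03,guard=15); o=st("up %s"%g)
    return g
def draw_off():
    p=robot.observe()["tool_pos"]; u=np.array([np.cos(HUNG[2]),np.sin(HUNG[2])])
    e=p[:2]-.05*u; g=line(e[0],e[1],p[2],.04,guard=12); st("draw %s"%g); return g
E
python3 - <<'E'
from rob import *
g=unhook(-.0825)
if g is False: draw_off()
r=look("p10"); f=r["scene"]; c=proj(f,robot.observe()["tool_pos"])[0].astype(int)
cv2.imwrite("pics/p10.png",cv2.resize(f["color"][c[1]-60:c[1]+80,c[0]-80:c[0]+100],None,fx=4,fy=4,interpolation=cv2.INTER_CUBIC))
E
```

```text
down False t=65.4 [0.602  0.2227 0.0699] w=0.0876 [ 0.2 -0.1 -0.3]
grip t=66.0 [0.6021 0.2228 0.0703] w=0.0613 [-0.9 -0.1  1.2]
up False t=66.8 [0.6019 0.2227 0.0904] w=0.0612 [-0.6 -0.1 -1.3]
draw False t=68.2 [0.588  0.175  0.0904] w=0.0613 [ 0.3 -0.2 -1.9]
```

View pics/p10.png

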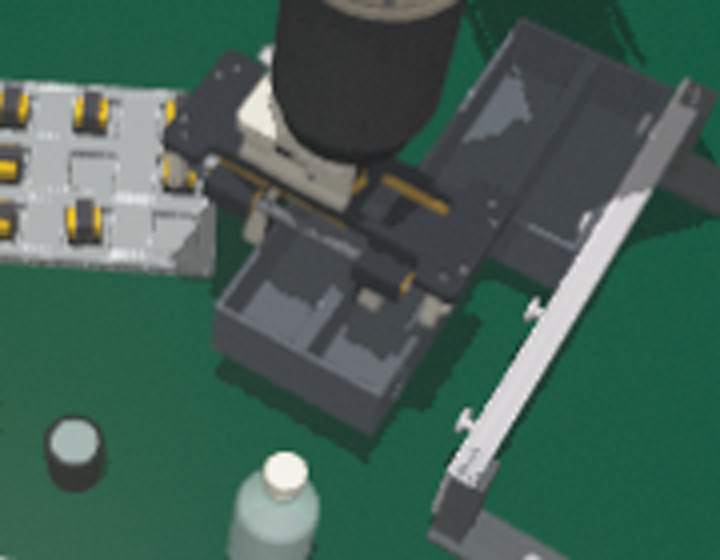

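bin_b came off cleanly, with the studs bare at (535,310) and (465,420). It's level in the grip. Next I'll carry it to bin_c, re-checking bin_c once more first.

```bash
cat >> rob.py <<'E'
def carry_stack(bc,base,under):
    """bc: bin_c pose, base: underside height to place on; under: TCP - underside"""
    o=robot.observe(); p=o["tool_pos"]; line(p[0],p[1],.24,.15)
    gy=o["tool_rot"][2]; d=HUNG[2]-gy  # bin yaw = gripper yaw + d
    j0=np.array(o["joints"]); C=[]
    for b in (bc[2],bc[2]+np.pi,bc[2]-np.pi):
        x,y=w2((bc[0],bc[1],b),(-.0255,0))[0]
        for k in (-1,0,1):
            yy=b-d+2*np.pi*k
            if abs(yy)>np.pi: continue
            q=solver.solve_ik([x,y,.24],ori(yy))
            if q is not None: C.append((np.abs(np.array(q)-j0).max(),x,y,yy,b))
    _,x,y,yy,b=min(C); print("target",x,y,yy,"bin yaw",b)
    robot.move_ptp([x,y,.24],ori(yy)); o=st("over")
    line(x,y,base+under+.03,.15); g=line(x,y,base+under+.0005,.03,guard=6); st("set %s"%g)
    return g,(x,y)
E
python3 - <<'E'
from rob import *
p=robot.observe()["tool_pos"]; line(p[0],p[1],.24,.15); r=look("p11"); st()
bc=binc(r,(.5283,-.2573,-.0334)); print(bc)
if np.hypot(*(bc[:2]-[.5283,-.2573]))<.005:
    g,(x,y)=carry_stack(bc,.05,.040)
    robot.pause(.2); robot.ungrasp(); line(x,y,.20,.15)
    go(.45,.05,.25,np.pi/2); r=look("p12"); st()
    print(binc(r,bc,.10)); 
    f=r["scene"]; c=proj(f,[.53,-.26,.05])[0].astype(int)
    cv2.imwrite("pics/p12.png",cv2.resize(f["color"][c[1]-60:c[1]+60,c[0]-60:c[0]+60],None,fx=4.5,fy=4.5,interpolation=cv2.INTER_CUBIC))
E
```

```text
t=69.5 [0.5875 0.1747 0.2388] w=0.0616 [-0.5 -0.2 -1.3]
bin top [ 0.5264 -0.2559 -0.0336] scene-top [ 0.0038 -0.0026 -0.0004] med [np.float64(0.0013), np.float64(0.0017)]
[ 0.52830121 -0.25724123 -0.03379244]
target 0.5537866552807162 -0.25810277166480106 3.1077440918735233 bin yaw -3.1753850898819205
over t=72.0 [ 0.554  -0.2577  0.24  ] w=0.0610 [ 0.7  0.  -1.7]
set True t=73.7 [ 0.5536 -0.258   0.094 ] w=0.0611 [-1.9 -0.1  4.6]
 t=76.8 [0.4503 0.0494 0.2496] w=0.0877 [0.2 0.5 0.1]
bin top [ 0.5267 -0.2548 -0.032 ] scene-top [ 0.0038 -0.0025  0.0028] med [np.float64(0.0014), np.float64(0.0018)]
[ 0.52865045 -0.25606176 -0.03060104]
```

View pics/p12.png

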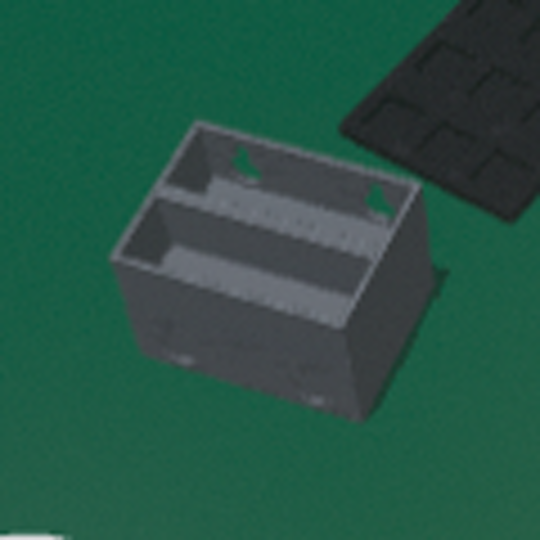

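bin_b is stacked squarely on bin_c, within about 2 mm. Now bin_a.

```bash
python3 - <<'E'
from rob import *
bc=np.array([.5286,-.2563,-.032])
g=unhook(.0825)
if g is False and not draw_off():
    p=robot.observe()["tool_pos"]; line(p[0],p[1],.24,.12); r=look("p13"); st()
    b2=binc(r,bc,.10); print(b2)
    f=r["scene"]; c=proj(f,p)[0].astype(int)
    cv2.imwrite("pics/p13.png",cv2.resize(f["color"][max(0,c[1]-70):c[1]+80,c[0]-80:c[0]+100],None,fx=3.6,fy=3.6,interpolation=cv2.INTER_CUBIC))
E
```

```text
down False t=78.9 [0.4436 0.2691 0.0699] w=0.0877 [ 0.5  0.1 -0.3]
grip t=79.5 [0.4437 0.2692 0.0703] w=0.0610 [-0.7  0.3  1.7]
up False t=80.3 [0.4436 0.2691 0.0904] w=0.0615 [ 0.8  0.4 -0.9]
draw False t=81.7 [0.4297 0.2214 0.0905] w=0.0611 [-0.6 -0.9 -1.2]
 t=83.2 [0.4294 0.2211 0.2393] w=0.0617 [-0.2 -0.1 -1.9]
bin top [ 0.5267 -0.2549 -0.032 ] scene-top [ 0.0039 -0.0024  0.0042] med [np.float64(0.0014), np.float64(0.0016)]
[ 0.52863794 -0.25607618 -0.02991073]
```

View pics/p13.png

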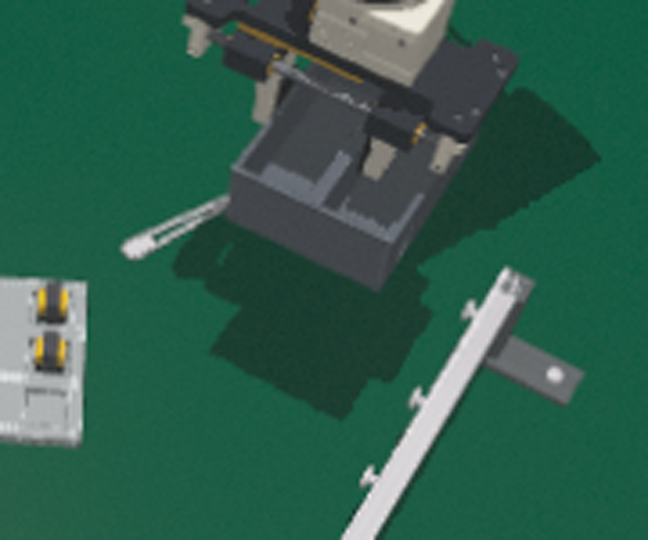

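bin_a is off and level in the grip. I'll stack it on bin_b.

```bash
python3 - <<'E'
from rob import *
bc=np.array([.5286,-.2562,-.0315])
g,(x,y)=carry_stack(bc,.10,.040)
robot.pause(.2); robot.ungrasp(); line(x,y,.25,.15)
go(.45,.30,.3,np.pi/2); robot.pause(.3); r=look("p14"); st()
t=binc(r,bc,.15); print(t)
A=tray(r); print(A)
for n in ("top","scene"):
    f=r[n]; w=cloud(f); p=w[...,:2]-np.array([.0012,-.00135])*(1 if n=="scene" else -1)-A[:2]
    c,s=np.cos(A[2]),np.sin(A[2]); l=p@np.array([[c,-s],[s,c]])
    for px in (-.044,0,.044):
        print(n,[round(float(np.nanmedian(w[...,2][(abs(l[...,0]-px)<.006)&(abs(l[...,1]-py)<.006)]))*1000,1) for py in (-.058,0,.058)])
im=[]
for (n,P,h) in (("scene",[.53,-.26,.07],60),("top",[.53,-.26,.07],60)):
    f=r[n]; c=proj(f,P)[0].astype(int); im.append(cv2.resize(f["color"][c[1]-h:c[1]+h,c[0]-h:c[0]+h],(400,400),interpolation=cv2.INTER_CUBIC))
cv2.imwrite("pics/p14.png",np.hstack(im)); cv2.imwrite("pics/p14s.png",r["scene"]["color"])
E
```

```text
target 0.5031126501414395 -0.25539688283087847 3.110042250552232 bin yaw -0.0315
over t=85.2 [ 0.5035 -0.2546  0.2401] w=0.0614 [-0.1  0.2 -1.3]
set True t=86.7 [ 0.5033 -0.2554  0.1439] w=0.0614 [0.3 0.2 1.8]
 t=90.8 [0.4502 0.2998 0.3   ] w=0.0881 [ 0.1  0.9 -0.9]
bin top [ 0.529  -0.2531 -0.0306] scene-top [ 0.0038 -0.0018  0.0002] med [np.float64(0.0014), np.float64(0.0016)]
[ 0.5308647  -0.25399496 -0.03050809]
tray top [0.527  0.0148 0.2354] scene-top [ 0.0049 -0.004  -0.0046] med [np.float64(0.0018), np.float64(0.0037)] size [array([140., 168.]), array([146., 170.])]
[0.52948637 0.01279029 0.23315337]
top [30.0, 28.6, 29.8]
top [28.8, 4.9, 29.9]
top [29.7, 28.6, 4.3]
scene [26.7, 27.7, 27.5]
scene [28.2, 1.6, 28.1]
scene [27.4, 28.0, 1.5]
```

View pics/p14.png

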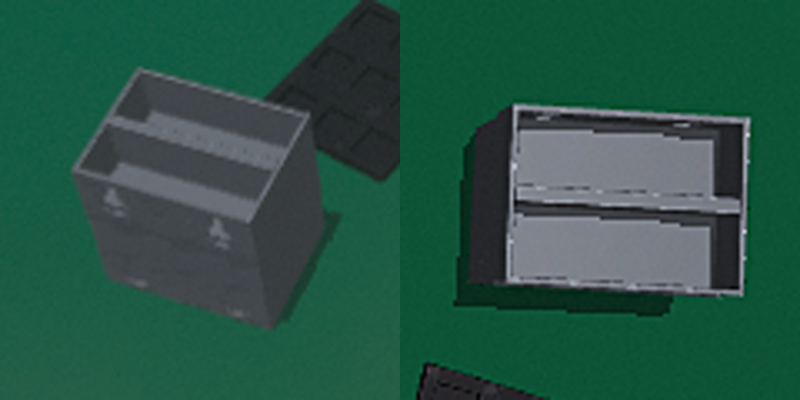

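View pics/p14s.png

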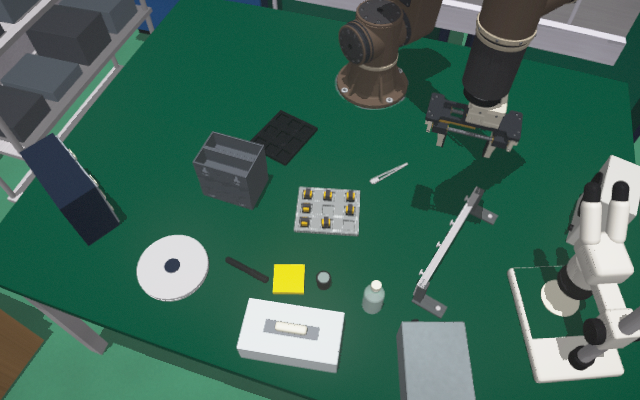

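The stack is straight, with each bin within about 3 mm of the one below. All seven part tops are at about 29 mm, so they're seated. The bystander items are where they were, and the robot is clear. Handing in.

```bash
python3 - <<'E'
from cell import order
print(order.finish_job())
E
```

```text
the job is handed in; nothing more can be done
None
```

I handed the job in at about 91 s of the 208 s allowed. All seven transformers are in the lot tray, and both hanging bins are stacked on bin_c.

**Transformers:** four were left in the hanging bins, one in bin_a and three in bin_b. The two in bin_b's front compartment were too far apart for the open gripper. I pushed one inward, lifted both together, set them on the bench and then placed each in its own pocket.

**Bins:** the open fingers could not straddle the rib alone, so I gripped each bin across its front wall and rib. Each bin was then lifted 20.5 mm, drawn off the studs and stacked: bin_b on bin_c (turned half round), then bin_a on top. bin_c was knocked about 34 mm during the run; I noticed and re-measured it before stacking.

**Last checks:**
- **Parts:** all seven tops read 27–30 mm above the bench, where a seated part reads 29 mm.
- **Stack:** the top bin's rim is at the expected 150 mm. Each bin is within about 3 mm and 0.01 rad of the one below.
- **Other items:** the marker, tweezers, loupe and bottle look unmoved in the final picture; I did not measure them.

**Disagreements:**
- The two cameras differ by 3–6 mm throughout, so I used their mean.
- Both bins touched down about 4 mm early because they sagged in the off-centre grip, but they settled flat on release.

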